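# Stand the fallen cruet in its caddy and lock it

## Task

The square glass cruet has been left lying on the cement counter: stand it up on its foot on the counter and let go of it, then take hold of it again and lower it gently, lid up and without dropping it, into the empty square bay of the wooden caddy until it stands fully down on the bay's floor, and let go. Then push the caddy's forked steel keeper by its grip until it is fully home around the cruet's neck, and leave the other things on the counter where they are.

Things in the scene. Friction and masses are not known exactly. Their poses are not given: they have to be found in the camera images.
- cruet: loose green-glass cruet, 0.25 kg, 142 mm long, lying on a flat side. Its +x runs along it from foot to lid; origin on this axis, 75 mm from the foot (23 mm above the counter when lying). From the foot: square body 46 x 46 mm (flats face its y and z), 90 mm long; round neck 26 mm diameter from 90 to 112 mm; round steel lid 32 mm diameter from 112 to 142 mm.
- cruet_foot (a point): centre of the cruet's foot (underside), axes as the cruet's
- cruet_lid (a point): centre of the cruet's steel lid, on its axis 127 mm from the foot
- caddy: fixed wooden caddy, footprint 72 mm (its x) by 188 mm (its y), origin at the centre of its underside, z up. At its +y end is the open-topped square bay; the rest (y from -92 to +34 mm) is a closed box whose top is 102 mm above the counter and carries the keeper.
- bay (a point): centre of the bay's floor, 10 mm above the counter, at y = +60 mm in the caddy's frame; axes as the caddy's. The bay is 52 x 52 mm inside, sides parallel to the caddy's x and y; three walls 7 mm thick rise to 55 mm above the counter, the fourth side (towards -y) is the closed box, 102 mm high.
- keeper (a joint): slide of the flat steel fork (keeper) along the caddy's +y over the bay: 0 = open, 0.070 m = fully home; stays where left. Plate 104 to 112 mm above the counter, 56 mm wide, two prongs 40 mm long, 36 mm apart; at 0 their tips are 50 mm short of the bay's centre, at 0.070 20 mm past it. It passes just over the shoulders of a cruet that is fully down, under its lid.
- keeper_grip (a point): point on the keeper's dark wooden grip, 137 mm above the counter; the grip is a block 22 mm (caddy x) by 16 mm (caddy y), from 112 to 152 mm above the counter. Axes as the caddy's; moves with the keeper; 115 mm from the bay's centre (towards -y) when the joint reads 0.
- mixer: bystander: cream hand mixer, 190 x 75 x 118 mm, origin under its centre
- bowl: bystander: stainless bowl, 160 mm across, 75 mm high, origin under its centre
- cup: bystander: dark hard silicone baking cup, 70 mm across, 40 mm high, origin under its centre
- scoop: bystander: olive-wood scoop, 180 mm long along its x, 28 mm high, origin under its middle
- jar: bystander: white salt jar with a cork lid, 56 mm across, 75 mm high, origin under its centre
- mill: bystander: dark wooden pepper mill, 52 mm across, 155 mm high, origin under its centre
- vinegar: bystander: round amber glass bottle, 60 mm across, 170 mm high, origin under its centre

How it is judged:
By the outcome, as a careful person would: the job done as asked, in the order asked, and still so for the second after the job is handed in, with the robot touching nothing.
It also fails if it takes over 70 s, if anything falls off the work surface, if the arm or the gripper's body presses on something with over 40 N, if the wrist force passes 120 N, or if a joint passes its speed limit or range.

## Robot

A 6-joint arm with a two-finger parallel gripper is mounted at the origin on the work surface. World frame = base frame: x ahead of the robot, y to its left, z up, the work surface at z = 0. Lengths are in m, angles in rad, forces in N, time in s.
With the tool pointing down it reaches from about 0.15 to 0.775 m from the base axis. Payload 6.1 kg.
Tool frame: the origin (TCP) lies midway between the tips of the shut fingers; the grasp point (between the pads) lies robot.grip_point_offset behind it (robot.grip_point_offset is the distance from the TCP to the grasp point, in m); z points along the fingers, y is the direction in which the jaws open and shut (so a half turn about z gives the same grasp; the last joint's range is limited). The gripper opens to 85 mm and grips with 20 to 120 N. Pads are 22 mm wide; open, the fingers measure 114 mm over their backs; the gripper's body (76 mm by 85 mm) begins 54 mm behind the grasp point. The pads swing forward as they close: fully open they stand 13 mm farther back than shut.
Start: joints at [1.237, 0.126, -0.04, 1.405, 0, 1.571], TCP at [0.172, 0.496, 0.231] pointing down, gripper open.
Joint ranges: [-2.72, 2.72], [-0.95, 1.95], [-1.27, 1.35], [-1.78, 2.02], [-1.46, 1.47], [-3.14, 3.14]. Speed limits (rad/s): [2.39, 2.39, 3.01, 3.14, 3.14, 3.14].

## Interface

Orientations are given as a rotation vector (axis times angle).
In Python, from bench import robot gives the robot as it stands.
- The arm moves only by the shell command python3 -m jog 'ROWS'. ROWS is text: rows parted by semicolons, each of 5 numbers parted by spaces: the shift along the tool's x, y, z in units of 25 mm (1.0 is 25 mm), then the turn about the tool's z in units of 10 degrees (1.0 is 10 degrees), then the finger opening in mm, from 0 to 85.4. In form: x y z yaw hand; .... A call has 1 to 12 rows; each row shifts and turns the pose as measured when the row begins, along the tool's axes as they then stand; what a row does not reach is not made up. A row lasts 1/8 s, in which the tool goes at most 62.5 mm and 10.7 degrees, less where a joint would pass 70% of its speed; a pose out of reach is approached as far as the arm can. A call is refused whole if a number of a shift passes 1 or a number of a turn 1, either way. A call with a gripper value outside its range is refused whole. The fingers move at their own pace and stop on an object; the grip force is fixed at half the most. Time passes only in rows, so rows that do not move let the fingers close. It gives the time, the measured TCP pose, the force and the opening at its end, in the units of the state.
- robot.sense(): the state, without advancing time (a new reading comes with each control period).
- robot.read_camera(name): name is "scene" or "top"; returns a dict with "img" (384x512x3 uint8, red, green, blue), "fx", "fy", "cx", "cy" (pixels), "R" (3x3) and "t" (3): a world point X has camera coordinates R X + t. Camera axes: x right, y down, z forward; pixel columns grow to the right and rows downward; lengths in m; the calibration is good to about 2 mm. A picture is of the moment at which its call begins. There is no depth.
- robot.finish_job(): hands the job in, once; it reports no verdict.
Trained networks look in the newest picture that a camera, given by its name, has taken for a name from the list of things; names that differ only in an ending like _2 or _b are one class to them, and where a whole thing is asked for, a point or a joint stands for the part that bears it (a point fixed in the world has none). Each returns a list of dicts, best first, with "conf" (0 to 1); they miss things now and then, are a little off and sometimes report something else, mostly with a low value. They report only what shows in the picture. A call takes as long as a camera call.
- robot.spot_in(label, camera): "location" ([x, y, z] in m, in world coordinates, good to about 4 mm: the middle of the surface that is visible of it).
- robot.silhouettes(label, camera): "mask" (384x512 bool, what is visible of it).
The state is a dict: "t": time; "joint_pos": joint angles; "qd": joint speeds; "joint_efforts": joint torques, N m; "eef_pos": TCP position; "tcp_rot": TCP orientation; "ft_force": force on the tool from outside, world axes, zero at the start; "torque": the same for the moment, N m; "opening": opening from 0.0 (shut) to 1.0 (fully open).
Only numpy, scipy, OpenCV 4.12 (cv2) and the standard library are available. Lean on these libraries where they do the work, as an engineer would, in place of code of your own. Each camera call takes 0.05 s, during which the arm holds its last target. There are 200 camera calls.

## Working session

There is one attempt and no reset: what is moved stays moved. The work goes in short steps, Python scripts to look and compute and a shell command to move; the robot and the scene stay as the last step left them, time stands still between calls to the robot, and variables do not carry over. Pictures are saved under pics/ and viewed, about 8 in all and at most 12, crops included, and the job is handed in when it is done.

```bash
ls; mkdir -p pics; python3 - <<'E'
from bench import robot
import cv2,numpy as np
s=robot.sense();print(s,robot.grip_point_offset)
ims=[]
for c in("scene","top"):
    d=robot.read_camera(c);cv2.imwrite(f"pics/{c}0.png",d["img"][:,:,::-1]);print(c,d["fx"],d["fy"],d["cx"],d["cy"],d["R"],d["t"])
    for l in["cruet","cruet_foot","cruet_lid","caddy","bay","keeper_grip","mixer","bowl","cup","scoop","jar","mill","vinegar"]:
        print(l,[(np.round(r["location"],3).tolist(),round(r["conf"],2)) for r in robot.spot_in(l,c)][:2])
E
```

```text
pics
{'t': 0.0, 'joint_pos': array([ 1.23698561e+00,  1.26418397e-01, -4.06213261e-02,  1.40539629e+00,
        2.45537403e-05,  1.57082725e+00]), 'qd': array([-7.54928256e-04,  7.28306592e-05,  4.09604716e-04,  7.92771950e-04,
       -1.49410506e-03,  5.17300295e-04]), 'joint_efforts': array([-1.30447996e-03, -4.35918188e+01,  3.52921343e+01,  1.74254493e-02,
       -1.72722512e-04, -5.64117713e-06]), 'eef_pos': array([0.17187315, 0.49563626, 0.23050223]), 'tcp_rot': array([-5.21916024e-01, -3.09763429e+00,  2.53318371e-03]), 'ft_force': array([ 0.67286578, -0.4741595 ,  0.09963214]), 'torque': array([0.04809584, 0.02111488, 0.02123663]), 'opening': 1.0034879467372493} 0.0187
scene 375.1801917783322 375.1801917783322 256.0079359053058 192.10047265619778 [[-0.36538347  0.93080113  0.01020631]
 [ 0.74932311  0.30061458 -0.59003877]
 [-0.55227692 -0.20794259 -0.8073104 ]] [ 0.12484152 -0.36856533  1.74158653]
cruet [([0.567, -0.23, 0.039], 0.9)]
cruet_foot [([0.566, -0.23, 0.041], 0.56)]
cruet_lid [([0.564, -0.23, 0.042], 0.88), ([0.512, 0.2, 0.071], 0.51)]
caddy [([0.511, 0.197, 0.073
[... 508 characters left out ...]
4431  0.00254358]
 [-0.99729863  0.02223581 -0.07000719]
 [ 0.06993273 -0.00410969 -0.99754324]] [0.08813151 0.54970205 1.26944274]
cruet []
cruet_foot [([0.544, -0.232, 0.045], 0.65), ([0.727, -0.266, 0.11], 0.34)]
cruet_lid [([0.548, -0.236, 0.049], 0.82)]
caddy [([0.485, 0.198, 0.108], 0.73), ([0.411, 0.004, 0.008], 0.22)]
bay [([0.488, 0.202, 0.103], 0.97)]
keeper_grip [([0.49, 0.173, 0.114], 0.82)]
mixer [([0.705, 0.264, 0.061], 0.83)]
bowl [([0.804, 0.012, 0.031], 0.94)]
cup [([0.407, 0.003, 0.01], 0.89)]
scoop [([0.284, -0.29, 0.013], 0.72)]
jar [([0.634, 0.012, 0.072], 0.79)]
mill [([0.618, 0.451, 0.116], 0.89)]
vinegar [([0.729, -0.265, 0.113], 0.96), ([0.547, -0.234, 0.048], 0.72)]
```

```bash
python3 - <<'E'
import cv2
a=cv2.imread("pics/scene0.png");b=cv2.imread("pics/top0.png")
cv2.imwrite("pics/a.png",cv2.resize(a,(800,600),interpolation=3))
cv2.imwrite("pics/b.png",cv2.resize(b,(800,600),interpolation=3))
E
```

```text
(no output)
```

View pics/a.png

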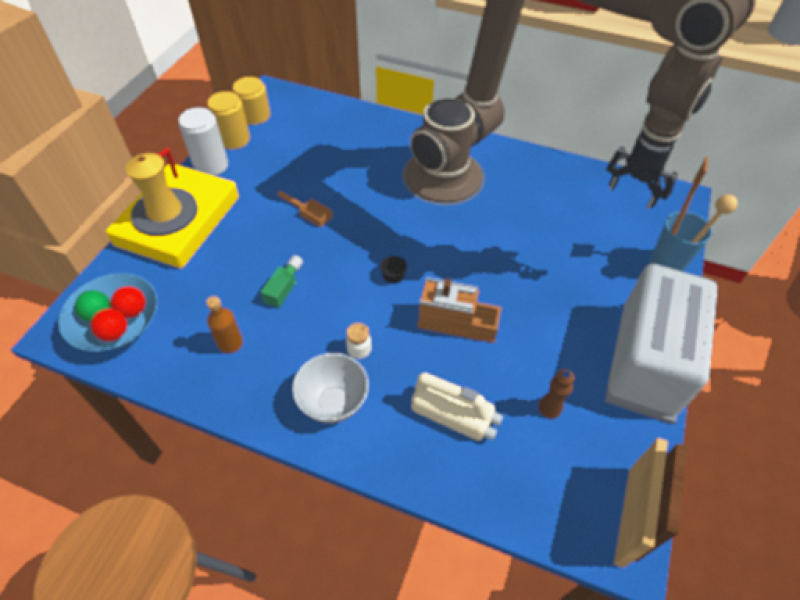

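View pics/b.png

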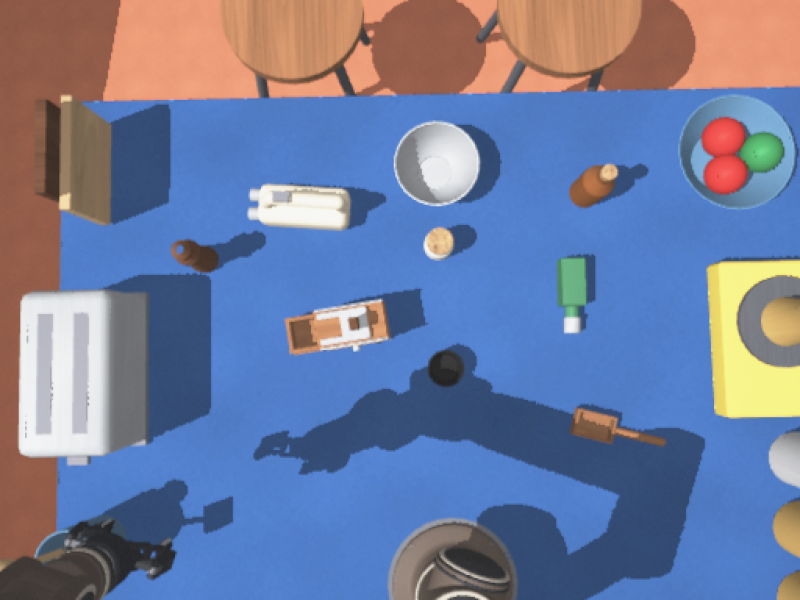

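The scene view shows the green cruet lying at about (280,283) with its lid at (296,262), towards the robot. The caddy is at (455,310) with its bay at the right (+y) end. In the top view the cruet runs from its foot at (572,260) to its lid at (572,325), and the caddy is at (337,327) with the bay at its left end. Next I'll fit models to the silhouettes.

```bash
cat > h.py <<'E'
from bench import robot
import cv2,numpy as np
from scipy.optimize import minimize
from scipy.spatial.transform import Rotation as Ro
def box(x0,x1,y0,y1,z0,z1): return np.array([[x,y,z] for x in(x0,x1) for y in(y0,y1) for z in(z0,z1)])/1e3
def cyl(r,a,b):
    t=np.linspace(0,2*np.pi,24); return np.array([[x,r*np.cos(u),r*np.sin(u)] for x in(a,b) for u in t])/1e3
CRUET=[box(0,90,-23,23,-23,23),cyl(13,90,112),cyl(16,112,142)]   # from foot along x
def keeper(q): 
    q*=1e3;c=-55+q # grip centre y
    return [box(-28,28,c-15,c+25,104,112),box(-28,-18,c+25,c+65,104,112),box(18,28,c+25,c+65,104,112),box(-11,11,c-8,c+8,112,152)]
CADDY=[box(-36,36,-92,34,0,102),box(-36,36,34,93,0,55)]
def proj(d,P):
    c=P@np.array(d["R"]).T+d["t"]; return np.c_[d["fx"]*c[:,0]/c[:,2]+d["cx"],d["fy"]*c[:,1]/c[:,2]+d["cy"]]
def render(d,parts,S=4):
    m=np.zeros((384*S,512*S),np.uint8)
    for P in parts:
        h=cv2.convexHull(((proj(d,P)+.5)*S-.5).astype(np.float32)); cv2.fillConvexPoly(m,np.round(h*16).astype(np.int32),255,shift=4)
    return cv2.resize(m,(512,384),interpolation=cv2.INTER_AREA)/255.
def fit(obs,place,x0,step):
    # obs: list of (d,mask)
    f=lambda p:sum(np.abs(render(d,place(p))-m).sum() for d,m in obs)
    n=len(x0);sx=np.vstack([x0]+[np.array(x0)+np.eye(n)[i]*step[i] for i in range(n)])
    r=minimize(f,x0,method="Nelder-Mead",options=dict(initial_simplex=sx,xatol=1e-4,fatol=.1,maxiter=400)); return r.x,r.fun
def lying(p): R=Ro.from_euler("z",p[2]).as_matrix(); return [P@R.T+[p[0],p[1],.023] for P in CRUET]
def standing(p,z=0):
    R=Ro.from_euler("z",p[2]).as_matrix()@np.array([[0,0,1],[0,1,0],[-1,0,0]])@np.diag([1,1,1.]); R=Ro.from_euler("z",p[2]).as_matrix()@Ro.from_euler("y",-90,degrees=True).as_matrix()
    return [P@R.T+[p[0],p[1],z] for P in CRUET]
def caddy(p,q=0): R=Ro.from_euler("z",p[2]).as_matrix(); return [P@R.T+[p[0],p[1],0] for P in CADDY+keeper(q)]
def cams(): return {c:robot.read_camera(c) for c in("scene","top")}
def mask(l,c):
    r=robot.silhouettes(l,c); return (r[0]["mask"].astype(float),r[0]["conf"]) if r else (None,0)
E
python3 - <<'E'
from h import *
D=cams()
for n,labs,pl,x0,st in(("cruet",["cruet"],lying,[.61,-.235,np.pi],[.01,.01,.1]),("caddy",["caddy"],caddy,[.49,.19,.15],[.01,.01,.1])):
    obs=[]
    for c,d in D.items():
        for l in labs:
            m,k=mask(l,c)
            if m is None: print(n,c,"none");continue
            ys,xs=np.nonzero(m);print(n,c,round(k,2),m.sum(),xs.min(),xs.max(),ys.min(),ys.max())
            obs.append((d,m))
            print("  ",fit([(d,m)],pl,x0,st))
    print(n,fit(obs,pl,x0,st))
d=D["top"];hsv=cv2.cvtColor(d["img"],cv2.COLOR_RGB2HSV)
E
```

```text
cruet scene 0.97 412.0 168 193 164 196
   (array([ 0.60673381, -0.23626952,  3.15139737]), np.float64(70.71764705882353))
cruet top 0.86 712.0 356 374 165 213
   (array([ 0.60916077, -0.24019457,  3.11615876]), np.float64(84.06274509803922))
cruet (array([ 0.60903823, -0.23999635,  3.11772486]), np.float64(160.76078431372548))
caddy scene 0.62 1502.0 268 319 179 218
   (array([0.48244554, 0.20745135, 0.1531339 ]), np.float64(109.00392156862745))
caddy top 0.91 1715.0 182 249 192 226
   (array([0.48562837, 0.20669331, 0.1435952 ]), np.float64(89.52156862745099))
caddy (array([0.48488611, 0.20724616, 0.14556685]), np.float64(218.15686274509807))
```

```bash
cat >> h.py <<'E'
def overlay(d,parts,u,v,w=48,S=8):
    im=cv2.resize(d["img"][v-w//2:v+w//2,u-w//2:u+w//2,::-1],None,fx=S,fy=S,interpolation=cv2.INTER_NEAREST)
    for P in parts:
        h=cv2.convexHull((((proj(d,P)-[u-w//2,v-w//2])+.5)*S-.5).astype(np.float32)); cv2.polylines(im,[np.round(h).astype(np.int32)],True,(255,0,255),1)
    return im
E
python3 - <<'E'
from h import *
D=cams()
p=[.609,-.2385,3.12];c=[.485,.207,.1455]
o=[overlay(D["scene"],lying(p),180,180),overlay(D["top"],lying(p),365,188),overlay(D["scene"],caddy(c),293,199,72,5),overlay(D["top"],caddy(c),215,209,72,5)]
o=[cv2.resize(x,(384,300)) if 0 else x[:360,:360] if x.shape[0]==360 else x[:384,:384] for x in o]
o=[cv2.resize(x,(300,300)) for x in o]
cv2.imwrite("pics/c.png",np.vstack([np.hstack(o[:2]),np.hstack(o[2:])]))
for n,d in D.items():
    hsv=cv2.cvtColor(d["img"],cv2.COLOR_RGB2HSV)
    g=((hsv[...,0]>55)&(hsv[...,0]<85)&(hsv[...,1]>90)).astype(np.uint8)
    u,v=(180,180) if n=="scene" else (365,188)
    z=np.zeros_like(g);z[v-24:v+24,u-24:u+24]=1
    m=(g*z).astype(float)
    print(n,m.sum(),fit([(d,m)],lambda p:lying(p)[:1],p,[.01,.01,.1]))
E
```

```text
scene 352.0 (array([ 0.60045714, -0.23961707,  3.2270077 ]), np.float64(61.59607843137255))
top 597.0 (array([ 0.60898155, -0.24036711,  3.11209653]), np.float64(96.9921568627451))
```

View pics/c.png

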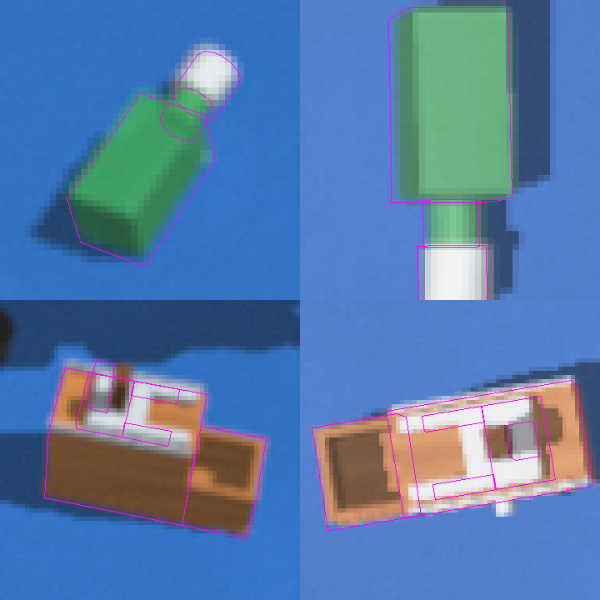

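The overlay agrees with the fits to 1–2 mm. The cruet's foot is at about (0.608,-0.2385) with the lid towards -x. The caddy is at (0.485,0.207) with yaw 0.1455. I'll write a motion calculator and begin.

```bash
cat > go.py <<'E'
# usage: go.py x y z yawdeg(of tool y axis, mod 180) -> remaining shift in tool units (in present axes) and turn in units
import sys,numpy as np
from bench import robot
from scipy.spatial.transform import Rotation as Ro
s=robot.sense();R=Ro.from_rotvec(s["tcp_rot"]).as_matrix()
print("t",round(s["t"],2),"tcp",s["eef_pos"].round(4),"F",s["ft_force"].round(1),"op",round(s["opening"]*85.4,1),"q",s["joint_pos"].round(2));print("X",R[:,0].round(3),"Y",R[:,1].round(3),"Z",R[:,2].round(3))
if len(sys.argv)>3:
    g=np.array(sys.argv[1:4],float);print("units",(R.T@(g-s["eef_pos"])/.025).round(2))
if len(sys.argv)>4:
    y=np.degrees(np.arctan2(R[1,1],R[0,1]));e=(float(sys.argv[4])-y+90)%180-90
    # tool z is down: world ccw = negative tool turn
    print("turn units",round(-e/10,2) if R[2,2]<0 else e/10)
    a=np.radians(y+e);ey=np.array([np.cos(a),np.sin(a),0]);ex=np.cross(ey,[0,0,-1]);print("units after turn",[round(float(v@(g-s["eef_pos"]))/.025,2) for v in(ex,ey,np.array([0,0,-1.]))])
E
python3 go.py .478 -.2365 .12 90
```

```text
t 1.8 tcp [0.172  0.496  0.2313] F [ 0.4 -0.4  0.1] op 85.6 q [ 1.24  0.13 -0.04  1.41  0.    1.57]
X [-0.945  0.328  0.   ] Y [ 0.328  0.945 -0.   ] Z [-0. -0. -1.]
units [-21.16 -23.67   4.45]
turn units -1.91
units after turn [-12.24, -29.3, 4.45]
```

```bash
python3 -m jog '0 0 0 -1 85; 0 0 0 -0.9 85; -0.4 -1 0 0 85; -0.4 -1 0 0 85; -0.4 -1 0 0 85; -0.4 -1 0 0 85; -0.4 -1 0 0 85; -0.4 -1 0 0 85; -0.4 -1 0 0 85; -0.4 -1 0 0 85'; python3 go.py .478 -.2365 .12 90
```

```text
t: 3.05
eef_pos: [0.2555, 0.2923, 0.231]
tcp_rot: [-0.02, 3.141, 0.001]
ft_force: [0.0, -0.6, -0.3]
opening: 0.995
t 3.05 tcp [0.2555 0.2923 0.231 ] F [ 0.  -0.6 -0.3] op 85.0 q [ 0.85 -0.13 -0.3   1.4  -0.    0.84]
X [-1.    -0.013 -0.001] Y [-0.013  1.     0.001] Z [ 0.001  0.001 -1.   ]
units [ -8.62 -21.27   4.44]
turn units 0.07
units after turn [-8.9, -21.15, 4.44]
```

```bash
python3 -m jog '-0.4 -1 0 0 70; -0.4 -1 0 0.2 70; -0.4 -1 0 0 70; -0.4 -1 0 0 70; -0.4 -1 0 0 70; -0.4 -1 0 0 70; -0.4 -1 0 0 70; -0.4 -1 0 0 70; -0.4 -1 0 0 70; -0.4 -1 0 0 70; -0.4 -1 0 0 70; -0.4 -1 0 0 70'>/dev/null;  python3 -m jog '-0.4 -1 0 0 70; -0.4 -1 0.2 0 70; -0.4 -1 0.2 0 70; -0.4 -1 0.3 0 70; -0.4 -1 0.4 0 70; -0.4 -1 0.4 0 70; -0.4 -1 0.4 0 70; -0.4 -1 0.4 0 70';python3 go.py .478 -.2365 .12 88.6
```

```text
t: 5.55
eef_pos: [0.4517, -0.2294, 0.1754]
tcp_rot: [0.037, 3.13, 0.003]
ft_force: [0.4, 0.1, 0.1]
opening: 0.821
t 5.55 tcp [ 0.4517 -0.2294  0.1754] F [0.4 0.1 0.1] op 70.1 q [-0.47  0.09 -0.2   1.27  0.01 -0.45]
X [-1.     0.024 -0.011] Y [0.024 1.    0.002] Z [ 0.011  0.002 -1.   ]
units [-1.03 -0.26  2.23]
turn units 0.0
units after turn [-1.06, -0.26, 2.22]
```

```bash
python3 -m jog '-0.5 -0.2 0.6 0 70; -0.5 -0.1 0.9 0 60; 0 0 1 0 60; 0 0 1 0 60; 0 0 1 0 60; 0 0 1 0 60; 0 0 1 0 60; 0 0 0.4 0 60';python3 go.py .476 -.2365 .004 88.6
```

```text
t: 6.55
eef_pos: [0.4814, -0.2342, -0.0052]
tcp_rot: [0.036, 3.131, 0.007]
ft_force: [-3.2, 1.2, 36.4]
opening: 0.701
t 6.55 tcp [ 0.4814 -0.2342 -0.0052] F [-3.2  1.2 36.4] op 59.9 q [-0.46  0.25 -0.43  0.89  0.01 -0.43]
X [-1.     0.023 -0.011] Y [0.023 1.    0.005] Z [ 0.011  0.004 -1.   ]
units [ 0.21 -0.1  -0.37]
turn units 0.01
units after turn [0.21, -0.1, -0.37]
```

```bash
python3 -m jog '0.2 -0.1 -0.4 0 60; 0 0 0 0 60';python3 go.py .476 -.2365 .005 88.6
```

```text
t: 6.8
eef_pos: [0.4766, -0.236, 0.0053]
tcp_rot: [0.034, 3.13, 0.007]
ft_force: [1.3, 0.3, -0.0]
opening: 0.7
t 6.8 tcp [ 0.4766 -0.236   0.0053] F [ 1.3  0.3 -0. ] op 59.8 q [-0.46  0.23 -0.42  0.91  0.01 -0.44]
X [-1.     0.022 -0.011] Y [0.022 1.    0.005] Z [ 0.011  0.004 -1.   ]
units [ 0.02 -0.02  0.01]
turn units 0.01
units after turn [0.02, -0.02, 0.01]
```

```bash
python3 -m jog '0 0 0 0 45;0 0 0 0 31; 0 0 0 0 31; 0 0 0 0 31; 0 0 0 0 31'; python3 -m jog '0 0 -0.5 0 31; 0 0 -0.5 0 31; 0 0 -0.5 0 31;0 0 0 0 31';python3 go.py
```

```text
t: 7.42
eef_pos: [0.4773, -0.2363, 0.0062]
tcp_rot: [0.035, 3.129, 0.006]
ft_force: [0.2, -0.1, 0.9]
opening: 0.366
t: 7.92
eef_pos: [0.4765, -0.2362, 0.0462]
tcp_rot: [0.035, 3.129, 0.006]
ft_force: [-0.3, 0.2, -2.5]
opening: 0.361
t 7.92 tcp [ 0.4765 -0.2362  0.0462] F [-0.3  0.2 -2.5] op 30.9 q [-0.47  0.2  -0.37  1.    0.01 -0.44]
X [-1.     0.022 -0.012] Y [0.022 1.    0.004] Z [ 0.012  0.004 -1.   ]
```

```bash
cat > look.py <<'E'
import sys
from h import *
n=sys.argv[1];pt=np.array([sys.argv[2:5]],float);w=int(sys.argv[5]) if len(sys.argv)>5 else 64
o=[]
for c,d in cams().items():
    u,v=np.round(proj(d,pt)[0]).astype(int);u=np.clip(u,w//2,512-w//2);v=np.clip(v,w//2,384-w//2);print(c,u,v)
    o.append(cv2.resize(overlay(d,[],u,v,w,6),(390,390)))
cv2.imwrite(f"pics/{n}.png",np.hstack(o))
E
python3 look.py d .53 -.237 .04
```

```text
scene 182 175
top 366 192
```

View pics/d.png

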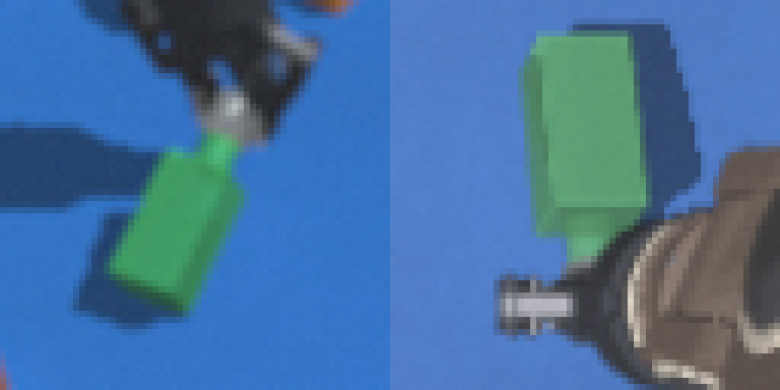

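The scene and top views show the cruet held by the lid at (235,100) and tilting foot-down. The wrist carries its full weight, so it's only partly pivoted. I'll loosen the grip slightly to see whether gravity swings it.

```bash
for i in 1; do python3 -m jog '0 0 0 0 31.3; 0 0 0 0 31.3'|egrep 'force|open|pos'; python3 -m jog '0 0 0 0 31.6; 0 0 0 0 31.6'|egrep 'force|open|pos'; done
cat >> h.py <<'E'
def tilted(p):  # p: foot x,y,z, yaw of axis, elevation of axis
    R=(Ro.from_euler("z",p[3])*Ro.from_euler("y",-p[4])).as_matrix(); return [P@R.T+p[:3] for P in CRUET]
def tiltfit(lid,th0=.3,D=None):
    # lid-grip point known (world); fit elevation and yaw, distance along axis fixed
    D=D or cams();obs=[]
    for c,d in D.items():
        hsv=cv2.cvtColor(d["img"],cv2.COLOR_RGB2HSV);g=((hsv[...,0]>55)&(hsv[...,0]<85)&(hsv[...,1]>90)).astype(np.uint8)
        u,v=np.round(proj(d,np.array([lid]))[0]).astype(int);z=np.zeros_like(g);z[max(v-50,0):v+50,max(u-40,0):u+40]=1
        n,L,st,_=cv2.connectedComponentsWithStats(g*z)
        k=1+np.argmax(st[1:,4]);obs.append((d,(L==k).astype(float)))
    def pl(p):
        ax=np.array([np.cos(p[1])*np.cos(p[0]),np.sin(p[1])*np.cos(p[0]),np.sin(p[0])])
        return tilted(np.r_[np.array([p[2],p[3],lid[2]])-.131*ax,p[1],p[0]])[:2]
    return fit(obs,pl,[th0,3.117,lid[0],lid[1]],[.2,.05,.003,.003])
E
python3 - <<'E'
from h import *
s=robot.sense();print(s["ft_force"])
p=s["eef_pos"]+[0,0,.0187]
for t in(.2,.8):print(tiltfit(p,t))
E
```

```text
eef_pos: [0.4757, -0.236, 0.0446]
ft_force: [-0.4, -0.4, -1.0]
opening: 0.373
eef_pos: [0.4755, -0.236, 0.0443]
ft_force: [-0.1, -0.5, -0.2]
opening: 0.367
[-0.12671609 -0.50129188 -0.24561311]
(array([ 0.32543142,  3.11285772,  0.475286  , -0.23491918]), np.float64(179.0705882352941))
(array([ 0.37603241,  3.13106552,  0.47806429, -0.23769356]), np.float64(187.68627450980392))
```

```bash
python3 -m jog '0 0 0 0 31.2; -0.2 0 -0.3 0 31.2; -0.3 0 -0.4 0 31.2; -0.3 0 -0.4 0 31.2; -0.3 0 -0.4 0 31.2; -0.1 0 -0.2 0 31.2;0 0 0 0 31.2'
python3 - <<'E'
from h import *
s=robot.sense();print(s["ft_force"])
p=s["eef_pos"]+[0,0,.0187]
for t in(.5,.8):print(tiltfit(p,t))
E
```

```text
t: 9.6
eef_pos: [0.508, -0.2367, 0.0905]
tcp_rot: [0.034, 3.131, 0.008]
ft_force: [-0.8, 0.1, -1.5]
opening: 0.37
[-0.84508643  0.09479602 -1.54347607]
(array([ 0.87605943,  3.10369446,  0.5165146 , -0.23538433]), np.float64(205.47843137254898))
(array([ 0.86222191,  3.1054355 ,  0.51503537, -0.2365002 ]), np.float64(205.09803921568627))
```

```bash
python3 -m jog '-0.4 0 -0.25 0 31.2; -0.4 0 -0.25 0 31.2; -0.4 0 -0.2 0 31.2; -0.4 0 -0.15 0 31.2; -0.4 0 -0.1 0 31.2; -0.4 0 -0.05 0 31.2;0 0 0 0 31.2'
python3 - <<'E'
from h import *
s=robot.sense();print(s["ft_force"])
p=s["eef_pos"]+[0,0,.0187]
for t in(1.1,1.3):print(tiltfit(p,t))
E
```

```text
t: 10.68
eef_pos: [0.5719, -0.2381, 0.1172]
tcp_rot: [0.034, 3.131, 0.009]
ft_force: [0.2, 0.5, 0.7]
opening: 0.368
[0.17081492 0.51895621 0.68741969]
(array([ 1.29609714,  3.13098295,  0.57311291, -0.23809625]), np.float64(416.59999999999997))
(array([ 1.31015681,  2.03942704,  0.59559782, -0.21381239]), np.float64(234.31372549019608))
```

```bash
python3 -m jog '-0.3 0 -0.05 0 31.2; -0.3 0 0 0 31.2; -0.3 0 0 0 31.2; -0.3 0 0.05 0 31.2; -0.15 0 0 0 31.2;0 0 0 0 31.2'
python3 look.py e .6 -.237 .06
```

```text
t: 11.62
eef_pos: [0.6069, -0.2389, 0.1179]
tcp_rot: [0.035, 3.131, 0.009]
ft_force: [0.1, 0.3, 1.9]
opening: 0.368
scene 172 185
top 367 167
```

View pics/e.png

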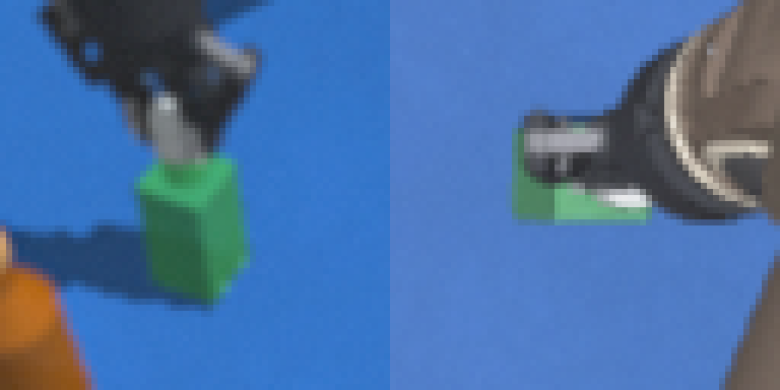

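```bash
cat > sf.py <<'E'
from h import *
def obs_green(pt):
    o=[]
    for c,d in cams().items():
        hsv=cv2.cvtColor(d["img"],cv2.COLOR_RGB2HSV);g=((hsv[...,0]>55)&(hsv[...,0]<85)&(hsv[...,1]>90)).astype(np.uint8)
        u,v=np.round(proj(d,np.array([pt]))[0]).astype(int);z=np.zeros_like(g);z[max(v-40,0):v+40,max(u-35,0):u+35]=1
        n,L,st,_=cv2.connectedComponentsWithStats(g*z);k=1+np.argmax(st[1:,4]);o.append((d,(L==k).astype(float)))
    return o
def pl(p): # elevation, foot edge x,y
    t=p[0];f=np.array([p[1]-(-np.sin(t))*-.023 if 0 else p[1],p[2],.023*np.cos(t)]);return tilted(np.r_[f,3.117,t])[:1]
if __name__=="__main__":
    s=robot.sense();o=obs_green(s["eef_pos"]-[0,0,.05])
    for k in([0],[1],[0,1]):
        for t in(1.3,1.55): print(k,fit([o[i] for i in k],pl,[t,s["eef_pos"][0],s["eef_pos"][1]],[-.1,.01,.01]))
E
python3 sf.py
```

```text
[0] (array([ 1.6405691 ,  0.60587735, -0.24094529]), np.float64(75.75294117647059))
[0] (array([ 1.58296968,  0.60870561, -0.23866976]), np.float64(78.63529411764705))
[1] (array([ 1.44336134,  0.61567194, -0.23617321]), np.float64(299.0392156862745))
[1] (array([ 1.46989026,  0.61146057, -0.23377723]), np.float64(301.54509803921565))
[0, 1] (array([ 1.46232586,  0.61687781, -0.23651245]), np.float64(394.0470588235294))
[0, 1] (array([ 1.46551557,  0.61442089, -0.23803051]), np.float64(393.4980392156862))
```

```bash
python3 -m jog '0 0 0 0 31.8;0 0 0 0 32.4;0 0 0 0 33;0 0 0 0 35; 0 0 0 0 45; 0 0 0 0 55; 0 0 0 0 60';python3 -m jog '0 0 -0.6 0 60;0 0 -1 0 60;0 0 -1 0 60;0.4 0.4 -0.5 0 60;1 0.5 0 0 60; 1 0.5 0 0 60;1 0.5 0 0 60;1 0.5 0 0 60;0 0 0 0 60'
python3 look.py f .6 -.237 .06
```

```text
t: 12.7
eef_pos: [0.6059, -0.239, 0.1176]
tcp_rot: [0.036, 3.132, 0.009]
ft_force: [-0.1, -0.1, 0.3]
opening: 0.701
t: 13.82
eef_pos: [0.4907, -0.1723, 0.2015]
tcp_rot: [0.035, 3.129, 0.009]
ft_force: [0.6, -1.0, 0.1]
opening: 0.703
scene 172 185
top 367 167
```

View pics/f.png

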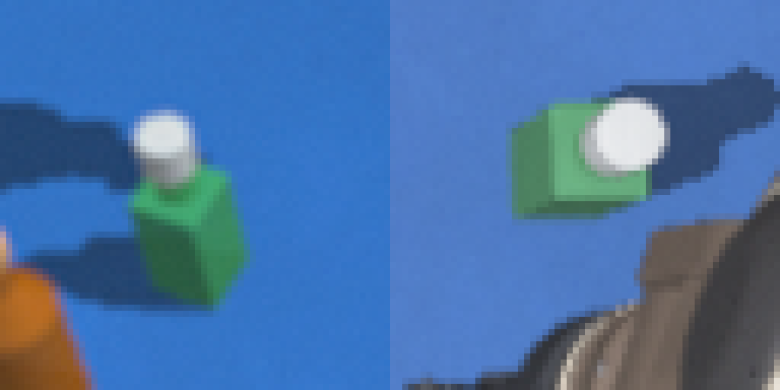

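```bash
python3 - <<'E'
from sf import *
o=obs_green([.608,-.239,.06])
P=lambda p:standing(p)[:2]
for k in([0],[1],[0,1]): print(k,fit([o[i] for i in k],P,[.608,-.239,0],[.01,.01,.1]))
o=[]
for c,d in cams().items():
    m,k=mask("cruet",c); print(c,k)
    if m is not None:o.append((d,m));print(fit([(d,m)],standing,[.608,-.239,0],[.01,.01,.1]))
E
python3 go.py
```

```text
[0] (array([ 0.6149214 , -0.24056327,  0.08387045]), np.float64(110.64313725490196))
[1] (array([ 6.18667648e-01, -2.37050065e-01, -6.02485595e-04]), np.float64(187.79215686274512))
[0, 1] (array([ 0.61836653, -0.23822127, -0.02041806]), np.float64(300.3098039215686))
scene 0.88
(array([ 0.61703443, -0.236516  ,  0.01796133]), np.float64(30.274509803921568))
top 0.62
(array([ 0.6183561 , -0.23607871, -0.03711466]), np.float64(51.94901960784314))
t 14.22 tcp [ 0.4929 -0.1736  0.2003] F [ 0.  -0.8 -0.8] op 60.1 q [-0.34  0.12 -0.12  1.33  0.01 -0.32]
X [-1.     0.023 -0.012] Y [0.023 1.    0.006] Z [ 0.012  0.006 -1.   ]
```

The cruet stands upright at (0.6175,-0.237). In the crops its white lid is at (165,140) in scene and (635,135) in top. Next I'll turn the jaws by 90° and grasp it from above.

```bash
python3 -m jog '0 0 0 1 60;0 0 0 1 60;0 0 0 1 60;0 0 0 1 60;0 0 0 1 60;0 0 0 1 60;0 0 0 1 60;0 0 0 1 60;0 0 0 1 60;0 0 0 0 60'>/dev/null;python3 go.py .6175 -.237 .107 -1.2
```

```text
t 15.47 tcp [ 0.4957 -0.1757  0.1969] F [-0.   0.5 -0.2] op 60.3 q [-0.35  0.13 -0.11  1.33  0.01  1.3 ]
X [0.075 0.997 0.008] Y [ 0.997 -0.075  0.006] Z [ 0.007  0.008 -1.   ]
units [-2.11  5.02  3.61]
turn units -0.31
units after turn [-2.35, 4.92, 3.6]
```

```bash
python3 -m jog '0 0 0 -0.3 60; -0.5 0.95 0 0 60; -0.5 0.95 0 0 60; -0.5 0.95 0 0 60; -0.5 0.95 0 0 60; -0.2 0.9 0 0 60;0 0 0 0 60'>/dev/null;python3 go.py .6175 -.237 .107 -1.2
```

```text
t 16.35 tcp [ 0.6169 -0.2343  0.1954] F [ 0.6 -1.3 -0.5] op 60.4 q [-0.37  0.39  0.22  1.4   0.01  1.2 ]
X [-0.004  1.     0.008] Y [1.    0.004 0.005] Z [ 0.005  0.008 -1.   ]
units [-0.14  0.01  3.53]
turn units 0.14
units after turn [-0.11, 0.03, 3.53]
```

```bash
python3 -m jog '-0.1 0 0.6 0.14 60;0 0 0.7 0 60;0 0 0.6 0 60; 0 0 0.5 0 60; 0 0 0.3 0 60;0 0 0 0 60'>/dev/null;python3 go.py .6175 -.237 .107 -1.2
```

```text
t 17.1 tcp [ 0.6138 -0.2357  0.1227] F [ 0.2 -0.3  0.9] op 60.3 q [-0.37  0.4   0.07  1.25  0.01  1.22]
X [0.019 1.    0.009] Y [ 1.    -0.019  0.002] Z [ 0.002  0.009 -1.   ]
units [-0.05  0.15  0.63]
turn units 0.01
units after turn [-0.05, 0.15, 0.63]
```

```bash
python3 -m jog '-0.04 0.15 0.4 0 60;0 0 0.2 0 60;0 0 0 0 50;0 0 0 0 42; 0 0 0 0 36; 0 0 0 0 33;0 0 0 0 28; 0 0 0 0 28; 0 0 0 0 28';python3 go.py .6175 -.237 .107 -1.2; python3 sf.py
```

```text
t: 18.23
eef_pos: [0.6193, -0.2371, 0.1086]
tcp_rot: [-2.241, -2.199, -0.015]
ft_force: [-0.2, 0.7, 0.1]
opening: 0.356
t 18.23 tcp [ 0.6193 -0.2371  0.1086] F [-0.2  0.7  0.1] op 30.4 q [-0.37  0.41  0.06  1.22  0.01  1.22]
X [0.019 1.    0.008] Y [ 1.    -0.019  0.005] Z [ 0.006  0.008 -1.   ]
units [ 0.   -0.07  0.06]
turn units 0.01
units after turn [0.0, -0.07, 0.06]
[0] (array([ 1.74065241,  0.60744368, -0.23920394]), np.float64(93.26666666666665))
[0] (array([ 1.74965363,  0.60721473, -0.23932163]), np.float64(93.38823529411764))
[1] (array([ 1.4216231 ,  0.62707874, -0.2217485 ]), np.float64(200.03529411764703))
[1] (array([ 1.47195821,  0.62317719, -0.22584767]), np.float64(201.6313725490196))
[0, 1] (array([ 1.49093135,  0.62309623, -0.23289357]), np.float64(334.0941176470588))
[0, 1] (array([ 1.49483657,  0.62319451, -0.23433938]), np.float64(336.2941176470588))
```

```bash
python3 -m jog '0 0 -0.2 0 28;0 0 -0.4 0 28;0 0 -0.6 0 28;0 0 -0.7 0 28;0 0 -0.7 0 28;0 0 -0.7 0 28;0 0 -0.7 0 28;0 0 -0.7 0 28;0 0 -0.7 0 28;0 0 -0.5 0 28;0 0 -0.3 0 28'>/dev/null;python3 go.py .4763 .2664 .29 8.3
```

```text
t 19.7 tcp [ 0.6173 -0.2382  0.2756] F [ 0.6 -0.3 -3.7] op 30.3 q [-0.37  0.41  0.43  1.59  0.01  1.22]
X [0.019 1.    0.007] Y [ 1.    -0.019  0.006] Z [ 0.006  0.007 -1.   ]
units [20.07 -6.03 -0.47]
turn units -0.94
units after turn [20.79, -2.67, -0.58]
```

```bash
python3 -m jog '0 0 -0.1 -0.5 28;0 0 -0.1 -0.45 28;0.4 -0.05 -0.2 0 28;0.7 -0.1 0 0 28;0.8 -0.1 0 0 28;0.8 -0.1 0 0 28;0.8 -0.1 0 0 28;0.8 -0.1 0 0 28;0.8 -0.1 0 0 28;0.8 -0.1 0 0 28;0.8 -0.1 0 0 28;0.8 -0.1 0 0 28'>/dev/null;python3 go.py .4763 .2664 .29 8.3
```

```text
t 21.2 tcp [ 0.5616 -0.0429  0.2879] F [ 1.1  0.9 -3.1] op 31.0 q [-0.08  0.2   0.18  1.54  0.01  1.34]
X [-0.148  0.989  0.008] Y [0.989 0.148 0.007] Z [ 0.006  0.009 -1.   ]
units [12.74 -1.55  0.  ]
turn units 0.02
units after turn [12.73, -1.59, -0.08]
```

```bash
python3 -m jog '0.8 -0.1 0 0 28;0.8 -0.1 0 0 28;0.8 -0.1 0 0 28;0.8 -0.1 0 0 28;0.8 -0.1 0 0 28;0.8 -0.1 0 0 28;0.8 -0.1 0 0 28;0.8 -0.1 0 0 28;0.8 -0.1 0 0 28;0.8 -0.1 0 0 28;0.7 -0.1 0 0 28;0.5 -0.05 0 0 28'>/dev/null;python3 -m jog '0.3 0 0 0 28;0.2 0 0 0 28;0 0 0 0 28'>/dev/null;python3 go.py .4763 .2664 .29 8.3
```

```text
t 23.07 tcp [0.4913 0.2096 0.2896] F [-0.2  0.3 -2.8] op 30.2 q [0.4  0.14 0.11 1.53 0.   1.82]
X [-0.149  0.989  0.007] Y [0.989 0.149 0.008] Z [ 0.007  0.008 -1.   ]
units [ 2.33 -0.25  0.  ]
turn units 0.03
units after turn [2.33, -0.27, -0.01]
```

```bash
python3 -m jog '0.4 -0.1 0 0 28;0.6 -0.1 0 0 28;0.6 0 0 0 28;0.4 0 0.1 0 28;0.2 0 0.3 0 28;0 0 0.5 0 28;0 0 0.5 0 28;0 0 0.4 0 28;0 0 0.1 0 28;0 0 0 0 28'>/dev/null;python3 go.py .4763 .2664 .235 8.3
cat > hang.py <<'E'
from sf import *
s=robot.sense();e=s["eef_pos"];zf=e[2]-.1085
D=cams();O=[]
def pl(p): # foot x,y, yaw, tiltx,tilty (world)
    R=(Ro.from_rotvec([p[3],p[4],0])*Ro.from_euler("z",p[2])).as_matrix()@Ro.from_euler("y",-90,degrees=True).as_matrix()
    top=np.array([p[0],p[1],zf]);return [P@R.T+top for P in CRUET[:1]]
o=obs_green(e-[0,0,.06])
for k in([0],[1],[0,1]):
    r=fit([o[i] for i in k],lambda p:pl(np.r_[p,0,0]),[e[0],e[1],.145],[.008,.008,.1]);print(k,r[0].round(4),round(r[1],1))
r=fit(o,pl,[e[0],e[1],.145,0,0],[.008,.008,.1,.05,.05]);print("tilt",r[0].round(4),round(r[1],1))
P=pl(r[0])
D={"scene":o[0][0],"top":o[1][0]};ims=[]
for c,d in D.items():
    u,v=np.round(proj(d,np.array([[.478,.25,.08]]))[0]).astype(int)
    ims.append(cv2.resize(overlay(d,P+caddy([.485,.207,.1455])[:2],u,v,72,5),(390,390)))
import sys;cv2.imwrite(f"pics/{sys.argv[1]}.png",np.hstack(ims))
E
python3 hang.py g
```

```text
t 24.32 tcp [0.4774 0.2661 0.2377] F [ 0.2  0.2 -2.9] op 30.7 q [0.51 0.16 0.02 1.42 0.   1.93]
X [-0.148  0.989  0.006] Y [0.989 0.148 0.006] Z [ 0.005  0.007 -1.   ]
units [ 0.02 -0.04  0.11]
turn units 0.02
units after turn [0.02, -0.04, 0.11]Traceback (most recent call last):
  File "hang.py", line 7, in <module>
    o=obs_green(e-[0,0,.06])
  File "sf.py", line 7, in obs_green
    n,L,st,_=cv2.connectedComponentsWithStats(g*z);k=1+np.argmax(st[1:,4]);o.append((d,(L==k).astype(float)))
                                                       ~~~~~~~~~^^^^^^^^^^
    return _wrapfunc(a, 'argmax', axis=axis, out=out, **kwds)
    return bound(*args, **kwds)
ValueError: attempt to get argmax of an empty sequence
```

```bash
python3 - <<'E'
t=open("sf.py").read();t=t.replace("k=1+np.argmax(st[1:,4]);o.append","k=1+np.argmax(st[1:,4]) if n>1 else 0;print(c,st[1:,4]);o.append");open("sf.py","w").write(t)
t=open("hang.py").read();t=t.replace("for k in([0],[1],[0,1])","for k in([0],)").replace("r=fit(o,pl","r=fit(o[:1],pl");open("hang.py","w").write(t)
E
python3 hang.py g
```

```text
scene [260]
top []
[0] [0.4717 0.2647 0.1223] 122.0
tilt [ 0.4617  0.2637  0.0827 -0.0576  0.419 ] 74.9
```

View pics/g.png

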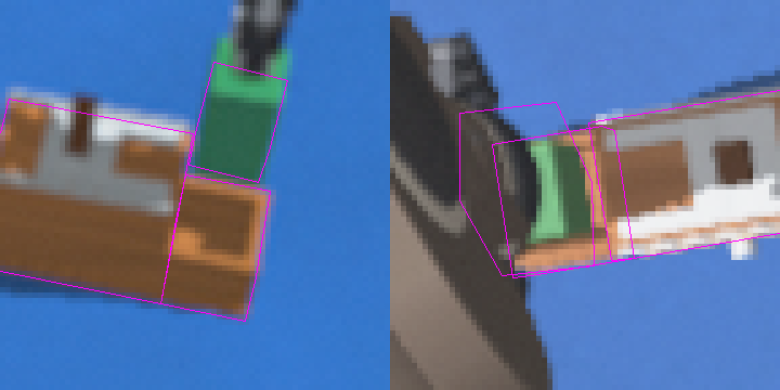

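```bash
cat > hang2.py <<'E'
from h import *
import sys
s=robot.sense();e=s["eef_pos"];zf=e[2]-.1085;D=cams();O=[]
for c,d in D.items():
    im=d["img"].astype(int);g=((im[...,1]>im[...,0]+15)&(im[...,1]>im[...,2]+8)).astype(np.uint8)
    u,v=np.round(proj(d,np.array([e-[0,0,.06]]))[0]).astype(int);z=np.zeros_like(g);z[v-35:v+35,u-30:u+30]=1;g*=z
    n,L,st,_=cv2.connectedComponentsWithStats(g);k=1+np.argmax(st[1:,4]);print(c,st[1:,4]);g=(L==k)
    # arm pixels = not green, not blue table, not orange wood -> ignored
    blue=im[...,2]>im[...,0]+40;wood=im[...,0]>im[...,2]+35
    O.append((d,g.astype(float),(g|blue|wood).astype(float)))
def pl(p):
    R=(Ro.from_rotvec([p[3],p[4],0])*Ro.from_euler("z",p[2])).as_matrix()@Ro.from_euler("y",-90,degrees=True).as_matrix()
    lid=np.array([e[0]+p[0],e[1]+p[1],e[2]+.0185]); return [P@R.T+lid-R@[.127,0,0] for P in CRUET[:1]]
def F(k,free,x0):
    def f(p):
        q=np.zeros(5);q[2]=.145;q[free]=p;return sum((w*np.abs(render(d,pl(q))-m)).sum() for d,m,w in [O[i] for i in k])
    st=np.array([.005,.005,.08,.05,.05])[free];sx=np.vstack([x0]+[x0+np.diag(st)[i] for i in range(len(x0))])
    r=minimize(f,x0,method="Nelder-Mead",options=dict(initial_simplex=sx,xatol=1e-4,fatol=.1));return r.x,r.fun
for k in([0],[1],[0,1]): r=F(k,[0,1,2],np.array([0,0,.145]));print(k,r[0].round(4),round(r[1],1))
r=F([0,1],[2,3,4],np.array([.145,0,0]));print("yaw,tilts",r[0].round(3),round(r[1],1))
r=F([0,1],[0,1,2,3,4],np.array([0,0,.145,0,0]));print("all",r[0].round(4),round(r[1],1))
R=(Ro.from_rotvec([r[0][3],r[0][4],0])*Ro.from_euler("z",r[0][2])).as_matrix();print("foot",(e+[*r[0][:2],.0185]-R@[0,0,.127]).round(4))
E
python3 hang2.py
```

```text
scene [280]
top [161]
[0] [-0.0057 -0.0011  0.0913] 55.6
[1] [1.000e-04 1.500e-03 1.237e-01] 8.5
[0, 1] [-0.0009  0.0008  0.1336] 76.5
yaw,tilts [0.141 0.01  0.003] 76.3
all [0.0006 0.0003 0.1263 0.0085 0.0131] 76.5
foot [0.4764 0.2679 0.1297]
```

```bash
python3 -m jog '0 -0.03 0.3 0 28;0 0 0.4 0 28;0 0 0.4 0 28;0 0 0.3 0 28;0 0 0.2 0 28;0 0 0.1 0 28;0 0 0 0 28'>/dev/null;python3 go.py .4763 .2664 .1186 8.2; python3 hang2.py
```

```text
t 25.7 tcp [0.4765 0.2664 0.1915] F [-0.2 -0.6 -4.4] op 30.7 q [ 0.51  0.16 -0.08  1.32  0.    1.93]
X [-0.148  0.989  0.006] Y [0.989 0.148 0.005] Z [ 0.004  0.006 -1.   ]
units [-0.02 -0.02  2.92]
turn units 0.03
units after turn [-0.0, -0.01, 2.92]
scene [260]
top [133]
[0] [-0.0054 -0.0016  0.0997] 38.5
[1] [0.0005 0.0018 0.0973] 7.8
[0, 1] [-0.      0.0009  0.113 ] 60.8
yaw,tilts [ 0.117  0.011 -0.006] 58.8
all [-0.0003 -0.0012  0.1319  0.022  -0.0038] 57.7
foot [0.4767 0.2681 0.0831]
```

```bash
python3 -m jog '0 0 0.2 0 28;0 0 0.3 0 28;0 0 0.2 0 28;0 0 0.15 0 28;0 0 0.1 0 28;0 0 0 0 28';python3 -m jog '0 0 0.2 0 28;0 0 0.2 0 28;0 0 0.2 0 28;0 0 0 0 28';python3 go.py .4763 .2664 .1186 8.2
```

```text
t: 26.55
eef_pos: [0.4768, 0.2667, 0.1665]
tcp_rot: [-2.05, -2.38, -0.013]
ft_force: [-0.5, 0.0, -4.2]
opening: 0.356
t: 27.05
eef_pos: [0.4769, 0.2669, 0.1505]
tcp_rot: [-2.05, -2.38, -0.013]
ft_force: [0.5, 0.1, -3.6]
opening: 0.355
t 27.05 tcp [0.4769 0.2669 0.1505] F [ 0.5  0.1 -3.6] op 30.3 q [ 0.51  0.17 -0.16  1.23  0.    1.93]
X [-0.148  0.989  0.006] Y [0.989 0.148 0.006] Z [ 0.005  0.007 -1.   ]
units [-0.02 -0.04  1.28]
turn units 0.03
units after turn [-0.01, -0.03, 1.28]
```

Foot is now about 13 mm inside the walls with no contact force. Continuing down.

```bash
python3 -m jog '0 0 0.2 0 28;0 0 0.2 0 28;0 0 0.2 0 28;0 0 0.1 0 28;0 0 0 0 28'|egrep 'pos|force';python3 -m jog '0 0 0.12 0 28;0 0 0.12 0 28;0 0 0 0 28'|egrep 'pos|force';python3 -m jog '0 0 0.12 0 28;0 0 0.1 0 28;0 0 0 0 28'|egrep 'pos|force'
```

```text
eef_pos: [0.477, 0.267, 0.1318]
ft_force: [0.1, 0.4, -3.1]
eef_pos: [0.4772, 0.2671, 0.1256]
ft_force: [-0.4, -0.1, -2.7]
eef_pos: [0.4773, 0.2672, 0.1198]
ft_force: [0.4, 1.3, -3.4]
```

```bash
python3 -m jog '0 0 0.08 0 28;0 0 0 0 28'|egrep 'pos|force';python3 -m jog '0 0 0.08 0 28;0 0 0 0 28'|egrep 'pos|force'
```

```text
eef_pos: [0.4779, 0.2674, 0.1187]
ft_force: [0.1, -0.4, -3.8]
eef_pos: [0.4786, 0.2677, 0.1188]
ft_force: [0.5, 0.0, -3.8]
```

```bash
python3 -m jog '0 -0.05 0.15 0 28;0 0 0 0 28'|egrep 'pos|force';python3 -m jog '-0.03 -0.05 0.15 0 28;0 0 0 0 28'|egrep 'pos|force'; python3 hang2.py
```

```text
eef_pos: [0.4792, 0.2684, 0.119]
ft_force: [-1.4, 0.4, -4.0]
eef_pos: [0.479, 0.2685, 0.1189]
ft_force: [-1.3, -2.3, -4.3]
scene [167]
top [71]
[0] [-0.0353 -0.005   0.1188] 49.8
[1] [0.0002 0.0069 0.1509] 2.4
[0, 1] [-0.0011  0.0016  0.1459] 146.3
yaw,tilts [0.148 0.048 0.016] 127.4
all [ 0.0011 -0.0048  0.1991  0.0834  0.0348] 118.2
foot [0.4757 0.2743 0.0109]
```

```bash
python3 look.py i .478 .25 .12 110; python3 - <<'E'
from bench import robot
s=robot.sense();print(s["joint_efforts"].round(2),s["joint_pos"].round(3),s["ft_force"],s["torque"],s["eef_pos"])
E
```

```text
scene 308 190
top 197 213
[ -0.36 -42.7   34.    -2.52  -0.32  -0.07] [ 0.509  0.174 -0.231  1.141  0.004  1.931] [-4.64693916 -0.54734764  7.98411717] [-0.46004466  1.3759015  -0.0728551 ] [0.47912283 0.26860225 0.1187229 ]
```

View pics/i.png

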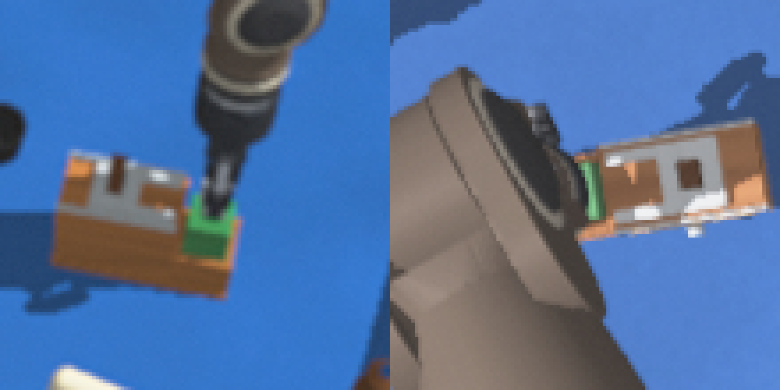

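The scene crop shows the cruet down in the bay at (210,235). TCP z=0.1187 matches the expected fully-down 0.1186, and the force is now upward, so the foot is on the floor. I'll ease off and release.

```bash
python3 -m jog '-0.03 -0.06 -0.06 0 28;0 0 0 0 30.8;0 0 0 0 31.4;0 0 0 0 32;0 0 0 0 33;0 0 0 0 35;0 0 0 0 45;0 0 0 0 55;0 0 0 0 60';python3 -m jog '0 0 -0.3 0 60;0 0 -0.6 0 60;0 0 -0.8 0 60;0 0 -0.8 0 60;0 0 -0.5 0 60;0 0 0 0 50;0 0 0 0 20;0 0 0 0 0;0 0 0 0 0';python3 go.py .498 .128 .21 8.3
```

```text
t: 30.75
eef_pos: [0.4787, 0.2679, 0.119]
tcp_rot: [2.047, 2.376, 0.039]
ft_force: [0.2, -0.4, 0.2]
opening: 0.7
t: 31.88
eef_pos: [0.4769, 0.2666, 0.1992]
tcp_rot: [2.047, 2.376, 0.04]
ft_force: [-0.2, 0.4, -0.5]
opening: -0.003
t 31.88 tcp [0.4769 0.2666 0.1992] F [-0.2  0.4 -0.5] op -0.2 q [ 0.51  0.15 -0.09  1.31  0.    1.93]
X [-0.148  0.989  0.013] Y [0.989 0.148 0.023] Z [ 0.021  0.016 -1.   ]
units [-5.6   0.03 -0.5 ]
turn units 0.02
units after turn [-5.61, 0.04, -0.43]
```

```bash
python3 -m jog '0 0 -0.4 0 0;-0.6 0 0 0 0;-0.8 0 0 0 0;-0.9 0 0 0 0;-0.9 0 0 0 0;-0.9 0 0 0 0;-0.7 0 0 0 0;-0.4 0 0 0 0;0 0 0 0 0'>/dev/null;python3 go.py .498 .118 .124 8.3; python3 - <<'E'
from h import *
D=cams();obs=[]
for c,d in D.items():
    m,k=mask("cruet",c);print(c,k)
    if m is not None and c=="scene":
        for z in(.0,.01,.02): print(z,fit([(d,m)],lambda p:standing(p,z)+[P+0 for P in []],[.477,.267,.145],[.005,.005,.05]))
    print([(np.round(r["location"],3),r["conf"]) for r in robot.spot_in("cruet_lid",c)][:1],[(np.round(r["location"],3),r["conf"]) for r in robot.spot_in("keeper_grip",c)][:1])
ims=[]
R=caddy([.485,.207,.1455]);
for c,d in D.items():
    u,v=np.round(proj(d,np.array([[.478,.22,.1]]))[0]).astype(int)
    ims.append(cv2.resize(overlay(d,standing([.4765,.2666,.1455],.01)+R[:2]+R[-1:],u,v,72,5),(390,390)))
cv2.imwrite("pics/j.png",np.hstack(ims))
E
```

```text
t 33.0 tcp [0.4961 0.1256 0.2079] F [-0.3  0.2 -0.3] op -0.1 q [ 0.24  0.08 -0.14  1.33  0.01  1.67]
X [-0.143  0.99   0.011] Y [0.989 0.143 0.023] Z [ 0.021  0.014 -1.   ]
units [-0.35 -0.04  3.35]
turn units -0.01
units after turn [-0.31, 0.03, 3.35]
scene 0.64
0.0 (array([0.45353798, 0.2666835 , 0.20286209]), np.float64(98.34509803921569))
0.01 (array([0.47242582, 0.26915803, 0.17545347]), np.float64(105.52941176470588))
0.02 (array([0.4752224 , 0.26896153, 0.15580564]), np.float64(110.1450980392157))
[(array([0.495, 0.271, 0.102]), 0.82)] [(array([0.505, 0.181, 0.11 ]), 0.51)]
top 0.54
[(array([0.475, 0.274, 0.151]), 0.58)] []
```

View pics/j.png

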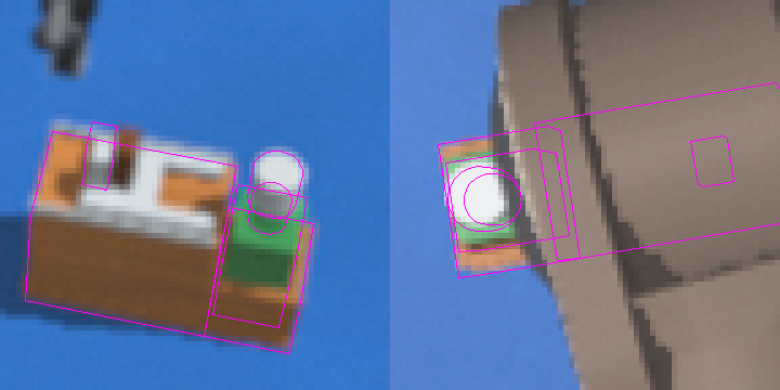

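The cruet matches the model standing at floor height (lid at (275,170) in the scene crop). The dark keeper grip at (127,150) is about 15 mm further towards the bay than I modelled, so I'll go down well behind it and push gently.

```bash
python3 -m jog '-0.25 0 0.4 0 0;0 0 0.7 0 0;0 0 0.7 0 0;0 0 0.6 0 0;0 0 0.3 0 0;0 0 0 0 0'|egrep 'pos|force';python3 go.py .498 .118 .126 8.3
```

```text
eef_pos: [0.498, 0.1213, 0.1355]
ft_force: [0.4, 0.5, 0.2]
t 34.15 tcp [0.498  0.1213 0.1355] F [0.4 0.5 0.2] op 0.1 q [ 0.23  0.1  -0.28  1.17  0.01  1.66]
X [-0.147  0.989  0.01 ] Y [0.989 0.147 0.021] Z [ 0.019  0.013 -1.   ]
units [-0.13 -0.03  0.38]
turn units 0.02
units after turn [-0.13, -0.02, 0.38]
```

```bash
python3 -m jog '0 0 0.25 0 0;0.25 0 0 0 0;0.3 0 0 0 0;0.3 0 0 0 0;0.3 0 0 0 0;0.3 0 0 0 0;0 0 0 0 0'|egrep 'pos|force';python3 -m jog '0.2 0 0 0 0;0.3 0 0 0 0;0.3 0 0 0 0;0 0 0 0 0'|egrep 'pos|force';python3 go.py .4856 .203 .128 8.3
```

```text
eef_pos: [0.4934, 0.1602, 0.1309]
ft_force: [0.6, 0.7, -0.2]
eef_pos: [0.4903, 0.181, 0.1309]
ft_force: [-0.6, -0.5, -0.0]
t 35.52 tcp [0.4903 0.181  0.1309] F [-0.6 -0.5 -0. ] op 0.0 q [ 0.35  0.12 -0.27  1.16  0.    1.77]
X [-0.148  0.989  0.009] Y [0.989 0.147 0.024] Z [ 0.022  0.012 -1.   ]
units [ 0.9  -0.06  0.12]
turn units 0.02
units after turn [0.9, -0.06, 0.12]
```

```bash
python3 -m jog '0.3 0 0 0 0;0.2 0 0 0 0'|egrep 'pos|force';python3 -m jog '0.15 0 0 0 0;0.15 0 0 0 0'|egrep 'pos|force';python3 -m jog '0.12 0 0 0 0'|egrep 'pos|force';python3 -m jog '0.12 0 0 0 0'|egrep 'pos|force';python3 -m jog '0.12 0 0 0 0'|egrep 'pos|force'
```

```text
eef_pos: [0.4884, 0.1936, 0.131]
ft_force: [0.5, -2.0, -1.7]
eef_pos: [0.4873, 0.2016, 0.131]
ft_force: [-0.6, -1.7, -0.5]
eef_pos: [0.4873, 0.2018, 0.1311]
ft_force: [3.6, -19.8, 3.7]
eef_pos: [0.4873, 0.2016, 0.1312]
ft_force: [2.6, -14.1, 2.0]
eef_pos: [0.4873, 0.2015, 0.1313]
ft_force: [2.0, -14.0, 2.4]
```

```bash
python3 -m jog '0.3 0 0 0 0'|egrep 'pos|force';python3 -m jog '0.3 0 0 0 0;0 0 0 0 0'|egrep 'pos|force'; python3 -m jog '-0.2 0 0 0 0;-0.5 0 0 0 0;-0.5 0 0 0 0;0 0 -0.5 0 0;0 0 -0.8 0 0;0 0 -0.9 0 0;0 0 -0.9 0 0;-1 0 0 0 0;-1 0 0 0 0;-1 0 0 0 0;-1 0 0 0 0;0 0 0 0 0'|egrep 'pos|force'
python3 - <<'E'
from h import *
D=cams();ims=[];R=caddy([.485,.207,.1455],.07)
for c,d in D.items():
    u,v=np.round(proj(d,np.array([[.478,.22,.1]]))[0]).astype(int)
    ims.append(cv2.resize(overlay(d,R[2:],u,v,72,5),(390,390)))
cv2.imwrite("pics/k.png",np.hstack(ims))
E
```

```text
eef_pos: [0.4872, 0.2016, 0.1314]
ft_force: [5.8, -39.6, 8.2]
eef_pos: [0.4874, 0.1997, 0.1319]
ft_force: [0.8, 0.9, 0.7]
eef_pos: [0.5031, 0.0732, 0.2269]
ft_force: [-0.0, -0.3, -0.2]
```

View pics/k.png

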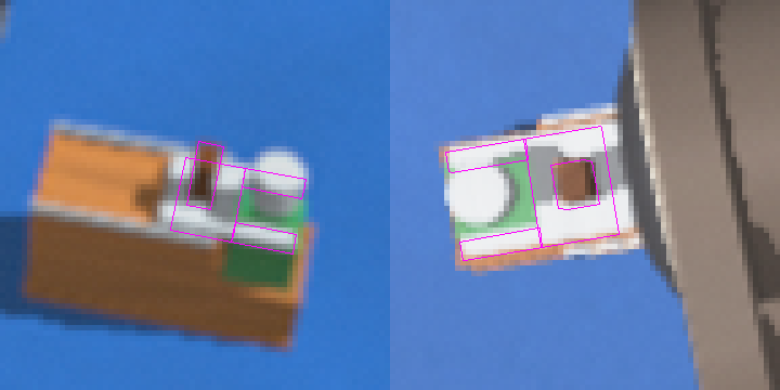

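The keeper overlay at 0.070 matches the picture: grip at (205,175) in scene and (575,182) in top, prongs either side of the neck under the lid. A quick check on the bystanders, then I hand in.

```bash
python3 - <<'E'
from h import *
cams()
for l in["mixer","bowl","cup","scoop","jar","mill","vinegar"]:
    print(l,[np.round(robot.spot_in(l,c)[0]["location"],3).tolist() if robot.spot_in(l,c) else None for c in("scene","top")])
print(robot.finish_job(),robot.sense()["t"])
E
```

```text
mixer [[0.737, 0.275, 0.058], [0.71, 0.266, 0.064]]
bowl [[0.77, 0.002, 0.031], [0.8, 0.011, 0.033]]
cup [[0.395, 0.007, 0.02], None]
scoop [[0.282, -0.281, 0.014], [0.283, -0.291, 0.016]]
jar [[0.657, 0.019, 0.069], [0.477, 0.259, 0.153]]
mill [[0.646, 0.468, 0.09], [0.617, 0.454, 0.114]]
vinegar [[0.495, 0.27, 0.099], [0.73, -0.265, 0.111]]
the job is handed in; nothing more can be done
the job is handed in; nothing more can be done
```

The job is handed in at about 40 s on the robot's clock. I gripped the cruet by its lid and pivoted it upright on its foot, then let go. I regripped it, lowered it into the bay and released it, then pushed the keeper home by its grip with the fingers shut.

**Cruet:** It bottomed out at TCP z = 0.1187 m, against 0.1186 m expected for fully down. The pictures show it upright with its lid up. One silhouette fit of the seated cruet was poor, because its body is partly hidden there, so I relied on the height and the pictures.

**Keeper:** It met a firm stop, with no movement under a push of about 40 N at the fingertips. The picture overlay matches the keeper fully home around the neck. The grip first appeared about 15 mm nearer the bay than its stated open position. I never settled why, but it made no difference at the end.

**Contacts:** On the first approach the fingertips briefly pressed the counter with 36 N.

**Other things:** All seven were still within a few millimetres of their start positions in at least one camera. The detector confused two with the seated cruet: the jar in the top view and the vinegar in the scene view. The cup was not detected in the top view.

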